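# Seat the slotted cutting guide on its locating pins

## Task

The slotted aluminium cutting guide lies askew on the wooden cutting board, propped up on the board's two hidden locating pins. Nudge it with the fingertips, back towards the fence along the board's far edge and then leftwards along the fence, until both its round holes drop over the two pins and it lies flat on the board. Only push it: do not lift it, and leave everything else where it stands.

Things in the scene. Friction and masses are not known exactly. Their poses are not given: they have to be found in the camera images.
- board: fixed wooden board 215 x 400 mm, top 20 mm above the table. x: away from the robot, y: left along the fence, z: up; yawed up to 0.35 rad. Origin at table height, 120 mm from the near edge, half-way along y. Dark wooden fence along the whole far edge: face at x = +66 mm, 24 mm thick, 24 mm high above the board. A small steel bar across the fence's top marks the pins' line (y = +50 mm)
- seat (a point): point on the board's top surface at the board's origin (x = y = 0, 20 mm above the table), axes as the board: where the centre of the guide's underside comes to lie when it is seated. Sliding the guide along the fence takes up to about 15 N at a fingertip; once it has dropped, the pins stop it
- pin_near (a point): tip of the fixed steel locating pin nearer the robot, at x = -32, y = +50 mm of the board: 12 mm in diameter, domed, 10 mm high above the board's top
- pin_far (a point): tip of the other pin, the same, at x = +32, y = +50 mm of the board
- guide: loose aluminium plate 130 x 220 x 8 mm (x, y, z), 0.5 kg; two round 16 mm holes in its left half, five slots in its right. Origin: centre of its underside; axes as the board's when seated. Starts right end on the board, left half up on the pins, 18-42 mm right of and 6-20 mm nearer the robot than its seat, yawed up to 0.08 rad. Against the fence it is 1 mm beyond its seat; holes have 2 mm play all round
- hole_near (a point): centre of the underside of the guide's round hole nearer the robot, at x = -32, y = +50 mm of the guide; goes over pin_near
- hole_far (a point): centre of the underside of the guide's other round hole, at x = +32, y = +50 mm of the guide; goes over pin_far
- cutter_ring: bystander: upright steel ring cutter, 52 mm across, 35 mm high, on the board's left end; origin at the centre of its underside
- spacer: bystander: pale wooden block 40 x 40 x 30 mm on the board's left end; origin at the centre of its underside
- jar: bystander: amber jar with steel cap, 70 mm across, 100 mm high, on the table left of the board; origin under its centre
- bowl: bystander: steel bowl, 120 mm across, 55 mm high, on the table beyond the fence; origin under its centre
- tamper: bystander: wooden pressing block 75 x 110 x 35 mm with a ball knob (94 mm high in all), on the table beyond the fence; origin under its centre
- scraper: bystander: steel scraper with dark wooden handle, about 120 x 95 x 24 mm, on the table right of the board; origin under its middle
- brush: bystander: bench brush with black bristles, about 200 x 45 x 53 mm, on the table left of the board; origin under its middle

How it is judged:
By the outcome, as a careful person would: the job done as asked, in the order asked, and still so for the second after the job is handed in, with the robot touching nothing.
It also fails if it takes over 48 s, if anything falls off the work surface, if the arm or the gripper's body presses on something with over 40 N, if the wrist force passes 120 N, or if a joint passes its speed limit or range.

## Robot

A 7-joint arm with a two-finger parallel gripper is mounted at the origin on the work surface. World frame = base frame: x ahead of the robot, y to its left, z up, the work surface at z = 0. Lengths are in mm, angles in rad, forces in N, time in s.
With the tool pointing down it reaches from about 400 to 875 mm from the base axis. Payload 4.4 kg.
Tool frame: the origin (TCP) lies at the very end of the fingers, on their centre line; the grasp point (between the pads) lies 19 mm behind it; y points along the fingers, z is the direction in which the jaws open and shut, and the axes are right-handed (so a half turn about y gives the same grasp; the last joint's range is limited). The gripper opens to 85 mm and grips with 20 to 120 N. Pads are 22 mm wide; open, the fingers measure 114 mm over their backs; the gripper's body (76 mm by 85 mm) begins 54 mm behind the grasp point. The pads swing forward as they close: fully open they stand 13 mm farther back than shut.
Start: joints at [-1.392, 0.628, 0.038, 1.517, -0.027, 0.996, -0.02], TCP at [157.51, 630.641, 231.313] pointing down, gripper open.
Joint ranges: [-3.06, 3.06], [-0.37, 2.12], [-1.25, 1.32], [0.18, 2.47], [-1.1, 4.24], [0.23, 1.98], [-2.94, 2.94]. Speed limits (rad/s): [2.57, 2.57, 3.14, 3.14, 3.14, 3.14, 3.14].

## Interface

Orientations are given as [roll, pitch, yaw] about the fixed x, y, z axes, in that order (R = Rz(yaw) Ry(pitch) Rx(roll)).
In Python, from cell import * gives the robot as it stands.
- The arm moves only by the tool apply_moves, never from a script. Its argument "targets" is a list of rows, each a list of 6 numbers: the shift along the tool's x, y, z in units of 40 mm (1.0 is 40 mm), then the turn, a rotation vector about the tool's x, y, z in units of 8 degrees (1.0 is 8 degrees). A call has 1 to 12 rows; each row shifts and turns the commanded pose from where the row before left it, along the tool's axes as they then stand; what a row does not reach is not made up. A row lasts 1/8 s, in which the tool goes at most 62.5 mm and 10.7 degrees, less where a joint would pass 70% of its speed; a pose out of reach is approached as far as the arm can. A call is refused whole if a number of a shift passes 1 or a number of a turn 1, either way. A call with a gripper value outside its range is refused whole. "jaw" is the gripper command: -1 is shut, 1 is fully open, values between are in proportion, set as the call begins (left out, the last holds). The fingers move at their own pace and stop on an object; the grip force is fixed at half the most. Time passes only in rows, so rows that do not move let the fingers close. It gives the time, the measured TCP pose, the force and the opening at its end, in the units of the state.
- read_state(): the state, without advancing time (a new reading comes with each control period).
- get_image(name): name is "scene" or "top" or "wrist"; returns the picture (384x512x3 uint8, red, green, blue); there is no depth.
- calibration(name): a dict with "fx", "fy", "cx", "cy" (pixels), "world_from_camera" (4x4, takes a point from camera to world coordinates). Camera axes: x right, y down, z forward; pixel columns grow to the right and rows downward; lengths in mm; the calibration is good to about 2 mm. A picture is of the moment at which its call begins: read the wrist's pose just before it. calibration takes no time and is no camera call; for the wrist camera it gives the pose at the moment of the call.
- finish_job(): hands the job in, once; it reports no verdict.
The state is a dict: "clock": time; "qpos": joint angles; "qd": joint speeds; "tau": joint torques, N m; "eef_pos": TCP position; "tool_rot": TCP orientation; "force": force on the tool from outside, world axes, zero at the start; "torque": the same for the moment, N m; "width": finger opening in mm.
Only numpy, scipy, OpenCV 4.12 (cv2) and the standard library are available. Lean on these libraries where they do the work, as an engineer would, in place of code of your own. Each camera call takes 0.05 s, during which the arm holds its last target. There are 200 camera calls.

## Working session

There is one attempt and no reset: what is moved stays moved. The work goes in short steps, Python scripts to look and compute and a tool call to move; the robot and the scene stay as the last step left them, time stands still between calls to the robot, and variables do not carry over. Pictures are saved under pics/ and viewed, about 8 in all and at most 12, crops included, and the job is handed in when it is done.

Besides the shell and the picture viewer there is one more tool, called as name([rows], argument=value, ...), one row to a line, values as JSON. apply_moves: Moves the arm, as the interface text tells. Its arguments: {"type":"object","properties":{"targets":{"type":"array"},"jaw":{"type":"number"}},"required":["targets"]}

```bash
ls; mkdir -p pics
python3 - <<'E'
from cell import *
import cv2
s=read_state();print(s)
for n in("top","scene"):
    im=get_image(n);cv2.imwrite(f"pics/{n}0.png",im[:,:,::-1])
    c=calibration(n);print(n,c)
a=cv2.imread("pics/top0.png");b=cv2.imread("pics/scene0.png")
cv2.imwrite("pics/top0b.png",cv2.resize(a,(800,600),interpolation=cv2.INTER_CUBIC))
E
```

```text
pics
{'clock': 0.0, 'qpos': array([-1.39182369,  0.62938654,  0.03845454,  1.51835708, -0.0269785 ,
        0.99628256, -0.0199962 ]), 'qd': array([-0.00085809, -0.00283709, -0.0003439 , -0.00041784,  0.00052002,
        0.00120735,  0.00055889]), 'tau': array([-1.20550005e-03, -5.63406873e+01,  1.22629579e+00, -1.93439054e+01,
        1.11496914e-02,  1.06156166e-02,  1.52511443e-06]), 'eef_pos': array([157.35364808, 630.02948138, 230.36662314]), 'tool_rot': array([-1.57271076e+00, -5.25175266e-05, -2.44767019e-01]), 'force': array([-0.03645123, -0.66085478, -0.2024615 ]), 'torque': array([-0.02557269,  0.01178787, -0.00689902]), 'width': 85.87582408237384}
top {'fx': 471.47200051697666, 'fy': 471.47200051697666, 'cx': 253.44622379408787, 'cy': 189.36156591908394, 'world_from_camera': array([[-1.91832461e-02, -9.88928460e-01,  1.47147898e-01,
         4.52719266e+02],
       [-9.99808559e-01,  1.84069962e-02, -6.63530523e-03,
         3.51351914e+01],
       [ 3.85329139e-03, -1.47247014e-01, -9.89092245e-01,
         1.19355733e+03],
       [ 0.00000000e+00,  0.00000000e+00,  0.00000000e+00,
         1.00000000e+00]])}
scene {'fx': 360.1632432092241, 'fy': 360.1632432092241, 'cx': 265.53623581172957, 'cy': 194.5354981117658, 'world_from_camera': array([[ 7.25143574e-01,  5.44109218e-01, -4.22033122e-01,
         1.03374924e+03],
       [ 6.88597323e-01, -5.73631175e-01,  4.43600048e-01,
        -3.98715604e+02],
       [-7.24480601e-04, -6.12284602e-01, -7.90637111e-01,
         8.10697840e+02],
       [ 0.00000000e+00,  0.00000000e+00,  0.00000000e+00,
         1.00000000e+00]])}
```

View pics/top0b.png

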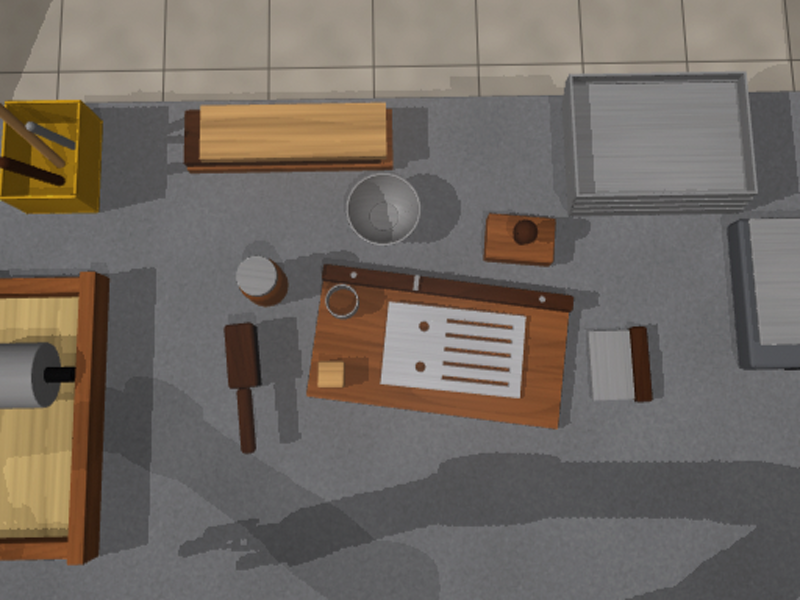

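View pics/scene0.png

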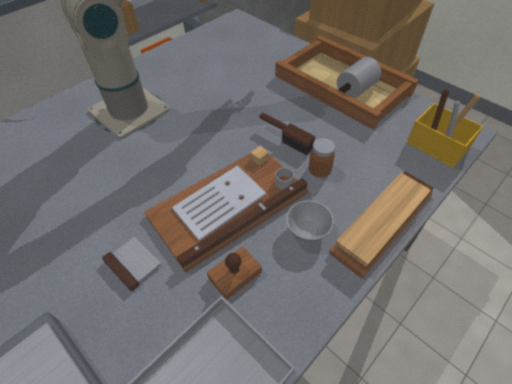

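Run:
```python
import cv2
a=cv2.imread("pics/top0.png")
cv2.imwrite("pics/crop0.png",cv2.resize(a[162:280,190:374],None,fx=4.3,fy=4.3,interpolation=cv2.INTER_CUBIC))
```

```text
(no output)
```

View pics/crop0.png

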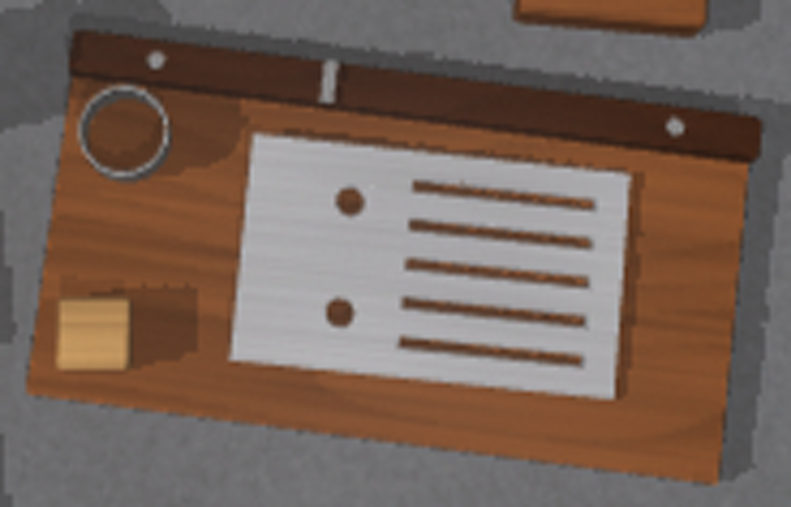

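```bash
cat > h.py <<'E'
import numpy as np
from scipy.optimize import least_squares
from cell import *
def px(u,x0,y0,f): u=np.atleast_2d(u).astype(float); return (u+.5)/f-.5+[x0,y0]
def proj(c,P):
    T=np.linalg.inv(c["world_from_camera"]); q=np.atleast_2d(P)@T[:3,:3].T+T[:3,3]
    return q[:,:2]/q[:,2:]*[c["fx"],c["fy"]]+[c["cx"],c["cy"]]
def at(c,p,z):
    p=np.atleast_2d(p); d=np.c_[(p-[c["cx"],c["cy"]])/[c["fx"],c["fy"]],np.ones(len(p))]@c["world_from_camera"][:3,:3].T
    o=c["world_from_camera"][:3,3]; return o+d*((z-o[2])/d[:,2])[:,None]
def tf(x,y,w,L):
    L=np.atleast_2d(L).astype(float); C,S=np.cos(w),np.sin(w)
    return np.c_[x+C*L[:,0]-S*L[:,1],y+S*L[:,0]+C*L[:,1],L[:,2]]
def fit(c,p,L,x0):
    r=least_squares(lambda v:(proj(c,tf(*v,L))-p).ravel(),x0); return r.x,np.round(r.fun.reshape(-1,2),2)
def rel(b,P): # world->board
    C,S=np.cos(b[2]),np.sin(b[2]); d=np.atleast_2d(P)[:,:2]-b[:2]; return np.c_[C*d[:,0]+S*d[:,1],-S*d[:,0]+C*d[:,1]]
E
python3 - <<'E'
from h import *
c=calibration("top"); f=lambda u:px(u,190,162,4.3)
bp=f([(27,393),(717,484),(70,77),(754,162),(75,31),(762,118),(327,103)])
bL=[(-120,200,20),(-120,-200,20),(66,200,44),(66,-200,44),(90,200,44),(90,-200,44),(66,50,46)]
b,r=fit(c,bp,bL,[550,0,-.1]);print("board",b);print(r)
gp=f([(252,133),(630,174),(615,399),(230,360),(349,201),(340,313)])
g3=[(65,110,40),(65,-110,28.3),(-65,-110,28.3),(-65,110,40),(32,50,36.6),(-32,50,36.6)]
g,r=fit(c,gp,g3,[550,0,-.1]);print("guide",g,"rel",rel(b,g),g[2]-b[2]);print(r)
print("ring",rel(b,at(c,f((124,132)),55)),"spacer",rel(b,at(c,f([(57,298),(129,298),(129,370),(57,370)]),50)))
np.save("b.npy",b)
E
```

```text
board [ 5.59090511e+02 -4.19601586e+01 -1.46798636e-01]
[[-0.51  0.69]
 [ 0.49  0.48]
 [-0.72 -1.23]
 [ 1.23 -0.5 ]
 [-0.51  0.01]
 [ 0.27  0.16]
 [-0.27  0.26]]
guide [ 5.38875861e+02 -6.12493696e+01 -1.16807861e-01] rel [[-17.17575895 -22.03858068]] 0.02999077464363953
[[ 0.02  0.15]
 [ 0.04 -0.16]
 [-0.27 -0.05]
 [-0.17  0.06]
 [ 0.35  0.07]
 [ 0.04 -0.07]]
ring [[ 34.04694772 161.63305374]] spacer [[ -63.55513516  186.42620096]
 [ -58.39130353  146.25516478]
 [ -98.23412282  140.71451684]
 [-103.36574656  180.67784174]]
```

The top view shows the guide (holes at crop pixels (349,201) and (340,313)) about 17 mm short of the fence and 22 mm to the right, with +0.03 rad of yaw. First I'll move above the near edge with the jaws open along the board's y.

apply_moves([
  [0, 0, 0, 0, -0.7, 0],
  [0.8, 0, -1, 0, 0, 0],
  [0.8, 0, -1, 0, 0, 0],
  [0.8, 0, -1, 0, 0, 0],
  [0.8, 0, -1, 0, 0, 0],
  [0.8, 0, -1, 0, 0, 0],
  [0.8, 0, -1, 0, 0, 0],
  [0.8, 0, -1, 0, 0, 0],
  [0.8, 0, -1, 0, 0, 0],
  [0.8, 0, -1, 0, 0, 0],
  [0.8, 0, -1, 0, 0, 0],
  [0.8, 0, -1, 0, 0, 0],
], jaw=1)

```text
clock: 1.6
eef_pos: [441.7, 142.3, 231.2]
tool_rot: [-1.571, 0.0, -0.147]
force: [0.1, 0.3, 0.6]
width: 85.2
```

apply_moves([
  [0.4, 0.6, -0.9, 0, 0, 0],
  [0.3, 0.8, -0.9, 0, 0, 0],
  [0.2, 0.8, -0.9, 0, 0, 0],
  [0, 0.4, -0.9, 0, 0, 0],
  [0, 0, 0, 0, 0, 0],
  [0, 0, 0, 0, 0, 0],
])

```text
clock: 2.35
eef_pos: [456.0, -3.3, 127.4]
tool_rot: [-1.57, -0.0, -0.147]
force: [0.8, 0.4, -0.3]
width: 85.6
```

Run:
```python
from h import *
import cv2
b=np.load("b.npy"); s=read_state()
print(s["clock"],s["eef_pos"],s["tool_rot"],s["force"],s["width"],"rel",rel(b,s["eef_pos"]),s["tool_rot"][2]-b[2])
c=calibration("wrist"); print(c)
im=get_image("wrist");cv2.imwrite("pics/w1.png",cv2.resize(im[:,:,::-1],(800,600),interpolation=cv2.INTER_CUBIC)); np.save("cw1.npy",c["world_from_camera"])
```

```text
2.35 [456.04752423  -3.31490615 127.38738499] [-1.57018256e+00 -2.22368242e-04 -1.46828165e-01] [ 0.76058367  0.36434793 -0.29229462] 85.60056031045082 rel [[-107.58741605   23.15730102]] -2.9529868334710052e-05
{'fx': 271.66894080090356, 'fy': 271.66894080090356, 'cx': 255.53411278479942, 'cy': 194.10000906576818, 'world_from_camera': array([[ 1.46706336e-01,  9.43815009e-01,  2.96125784e-01,
         3.80255135e+02],
       [ 9.89179269e-01, -1.40363941e-01, -4.26888578e-02,
         8.19493182e+00],
       [ 1.27499744e-03,  2.99184212e-01, -9.54194520e-01,
         2.69913478e+02],
       [ 0.00000000e+00,  0.00000000e+00,  0.00000000e+00,
         1.00000000e+00]])}
```

View pics/w1.png

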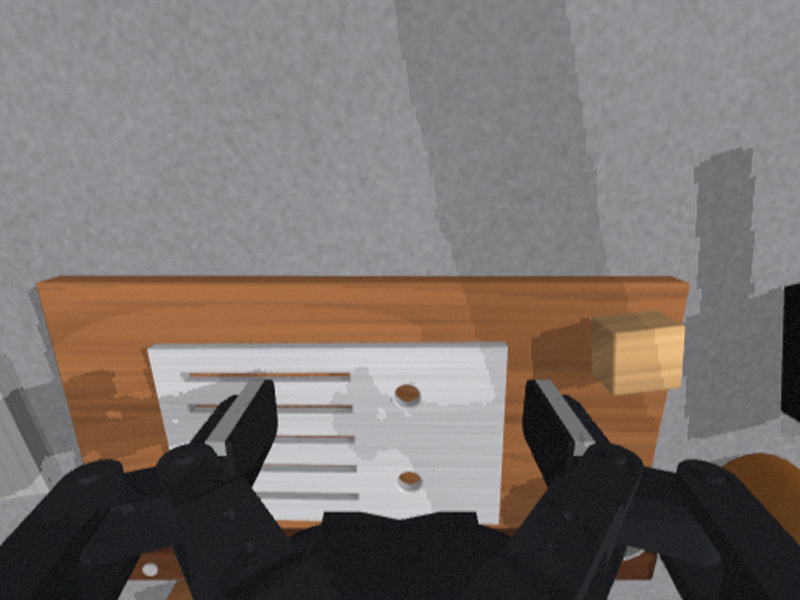

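Run:
```python
from h import *
from scipy.spatial.transform import Rotation as Rn
b=np.load("b.npy"); s=read_state(); c=calibration("wrist"); R=Rn.from_euler("xyz",s["tool_rot"]).as_matrix()
for up in (0,13):
    L=np.array([(x,-up,z) for z in(-43,43) for x in(-11,11)])
    print(up,np.round((proj(c,s["eef_pos"]+L@R.T)+.5)*800/512-.5))
f=lambda u:(np.atleast_2d(u)+.5)*.64-.5
bp=f([(38,283),(688,283)]); q=at(c,bp,20); print("near corners in fitted board frame",rel(b,q))
gp=f([(150,348),(507,343),(500,524),(407,396),(410,481)])
g3=[(-65,-110,28.3),(-65,110,40),(65,110,40),(-32,50,36.6),(32,50,36.6)]
g,r=fit(c,gp,g3,[550,-60,-.1]);print("guide rel",rel(b,g),g[2]-b[2]);print(r)
```

```text
0 [[281. 358.]
 [286. 411.]
 [516. 358.]
 [511. 411.]]
13 [[271. 374.]
 [277. 431.]
 [526. 374.]
 [520. 431.]]
near corners in fitted board frame [[-118.58507419 -195.34388923]
 [-118.72569502  199.98421799]]
guide rel [[-17.67836591 -19.46499343]] 0.03278594553120183
[[-1.95  0.33]
 [ 1.1   1.41]
 [ 0.06 -1.09]
 [ 0.53 -0.47]
 [ 0.22 -0.03]]
```

Open fingertips stand about 13 mm above the TCP, so TCP z ≈ 11 puts them at about z 24. I'll step down and watch the force.

apply_moves([
  [0, 0.4, -0.6, 0, 0, 0],
  [0, 0.8, -0.5, 0, 0, 0],
  [0, 0.8, 0, 0, 0, 0],
  [0, 0.4, 0, 0, 0, 0],
  [0, 0, 0, 0, 0, 0],
  [0, 0, 0, 0, 0, 0],
])

```text
clock: 3.15
eef_pos: [452.2, -47.0, 34.5]
tool_rot: [-1.571, 0.003, -0.146]
force: [0.1, 0.1, 0.7]
width: 85.4
```

apply_moves([
  [0, 0.1, 0, 0, 0, 0],
  [0, 0.1, 0, 0, 0, 0],
  [0, 0.1, 0, 0, 0, 0],
  [0, 0.1, 0, 0, 0, 0],
  [0, 0.1, 0, 0, 0, 0],
  [0, 0, 0, 0, 0, 0],
  [0, 0, 0, 0, 0, 0],
])

```text
clock: 4.03
eef_pos: [451.8, -47.6, 14.4]
tool_rot: [-1.571, 0.003, -0.147]
force: [-0.5, 0.1, 0.3]
width: 85.5
```

apply_moves([
  [0, 0.08, 0, 0, 0, 0],
  [0.1, 0, 0, 0, 0, 0],
  [0.1, 0, 0, 0, 0, 0],
  [0.06, 0, 0, 0, 0, 0],
  [0.05, 0, 0, 0, 0, 0],
  [0.05, 0, 0, 0, 0, 0],
  [0.05, 0, 0, 0, 0, 0],
  [0.05, 0, 0, 0, 0, 0],
  [0, 0, 0, 0, 0, 0],
])

```text
clock: 5.15
eef_pos: [469.7, -50.6, 10.4]
tool_rot: [-1.571, 0.004, -0.148]
force: [-3.9, 0.6, 1.4]
width: 85.7
```

Run:
```python
from h import *
import cv2
b=np.load("b.npy"); s=read_state()
print(s["clock"],s["eef_pos"],s["tool_rot"],s["force"],s["torque"],"rel",rel(b,s["eef_pos"]))
im=get_image("scene")[:,:,::-1]
cv2.imwrite("pics/s2.png",cv2.resize(im[130:270,140:320],None,fx=4.2,fy=4.2,interpolation=cv2.INTER_CUBIC))
```

```text
5.15 [469.67683365 -50.62012682  10.39867569] [-1.57107892  0.0044049  -0.147867  ] [-3.94533419  0.60204195  1.37013973] [0.29131023 0.68930405 0.06069421] rel [[-87.18527067 -21.64553864]]
```

View pics/s2.png

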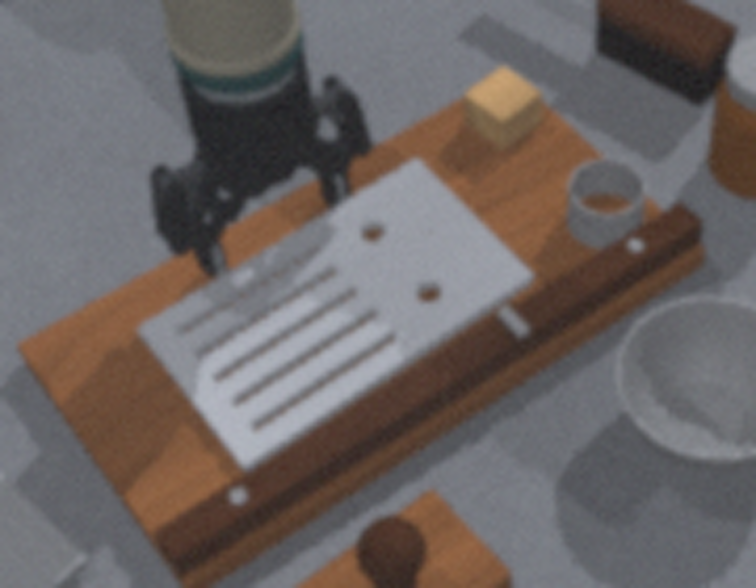

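Both fingertips touch the near edge (crop pixels (215,265) and (345,195)) and the guide is sliding under about 4 N. I'll continue to the fence.

apply_moves([
  [0.05, 0, 0, 0, 0, 0],
  [0.05, 0, 0, 0, 0, 0],
  [0.05, 0, 0, 0, 0, 0],
  [0.05, 0, 0, 0, 0, 0],
  [0, 0, 0, 0, 0, 0],
])

```text
clock: 5.82
eef_pos: [478.0, -51.8, 10.4]
tool_rot: [-1.571, 0.004, -0.148]
force: [-3.4, -0.7, 1.2]
width: 85.6
```

apply_moves([
  [0.04, 0, 0, 0, 0, 0],
  [0.04, 0, 0, 0, 0, 0],
  [0, 0, 0, 0, 0, 0],
])

```text
clock: 6.2
eef_pos: [480.8, -52.1, 10.4]
tool_rot: [-1.571, 0.004, -0.147]
force: [-4.7, 0.7, 1.5]
width: 85.7
```

apply_moves([
  [0.04, 0, 0, 0, 0, 0],
  [0, 0, 0, 0, 0, 0],
])

```text
clock: 6.45
eef_pos: [482.3, -52.2, 10.4]
tool_rot: [-1.571, 0.004, -0.147]
force: [-3.0, 0.5, 1.2]
width: 85.3
```

apply_moves([
  [0.04, 0, 0, 0, 0, 0],
  [0.04, 0, 0, 0, 0, 0],
  [0, 0, 0, 0, 0, 0],
])

```text
clock: 6.82
eef_pos: [482.5, -52.3, 10.2]
tool_rot: [-1.572, 0.009, -0.146]
force: [-9.5, 1.4, 6.9]
width: 85.4
```

apply_moves([
  [0.04, 0, 0, 0, 0, 0],
  [0, 0, 0, 0, 0, 0],
])

```text
clock: 7.08
eef_pos: [482.5, -52.3, 10.2]
tool_rot: [-1.573, 0.012, -0.146]
force: [-12.9, 2.9, 9.7]
width: 85.6
```

The guide is against the fence: 13 N, and the TCP has stopped. Next I back off, rise, move to the right end and turn +90°.

apply_moves([
  [-0.2, 0, 0, 0, 0, 0],
  [-0.3, 0, 0, 0, 0, 0],
  [0, -0.6, 0, 0, 0, 0],
  [0, -1, 0, 0, 0, 0],
  [0, -1, -0.4, 0, 0, 0],
  [0.3, -0.4, -0.8, 0, 0, 0],
  [0.6, 0, -0.8, 0, 0, 0],
  [0.8, 0, -0.8, 0, -1, 0],
  [0.4, 0, -0.8, 0, 0, 0],
  [0, 0, 0, 0, 0, 0],
])

```text
clock: 8.32
eef_pos: [535.5, -206.6, 129.7]
tool_rot: [-1.572, 0.002, -0.013]
force: [0.3, 1.7, 0.2]
width: 85.5
```

apply_moves([
  [0, 0, 0, 0, -1, 0],
  [0, 0, 0, 0, -1, 0],
  [0, 0, 0, 0, -1, 0],
  [0, 0, 0, 0, -1, 0],
  [0, 0, 0, 0, -1, 0],
  [0, 0, 0, 0, -1, 0],
  [0, 0, 0, 0, -1, 0],
  [0, 0, 0, 0, -1, 0],
  [0, 0, 0, 0, -1, 0],
  [0, 0, 0, 0, -1, 0],
  [0, 0, 0, 0, -0.25, 0],
  [0, 0, 0, 0, 0, 0],
])

```text
clock: 9.82
eef_pos: [534.2, -202.4, 130.1]
tool_rot: [-1.566, 0.0, 1.423]
force: [0.3, -0.1, -0.3]
width: 85.1
```

Run:
```python
from h import *
import cv2
b=np.load("b.npy"); s=read_state()
print(s["clock"],s["eef_pos"],s["tool_rot"],s["force"],"rel",rel(b,s["eef_pos"]),"yawerr",s["tool_rot"][2]-b[2]-np.pi/2,s["qpos"])
im=get_image("wrist")[:,:,::-1]; np.savez("w3.npz",**{k:np.array(v) for k,v in calibration("wrist").items()})
cv2.imwrite("pics/w3.png",cv2.resize(im,(800,600),interpolation=cv2.INTER_CUBIC))
```

```text
9.825 [ 534.21935945 -202.39634647  130.0720125 ] [-1.56639522e+00  1.18638495e-04  1.42288361e+00] [ 0.30889723 -0.1450813  -0.30745872] rel [[  -1.13633298 -162.34855498]] yawerr -0.0011140823784243636 [ 0.8711702   0.83208351 -0.94538531  1.8163567   0.82732728  0.95143562
  2.5479343 ]
```

View pics/w3.png

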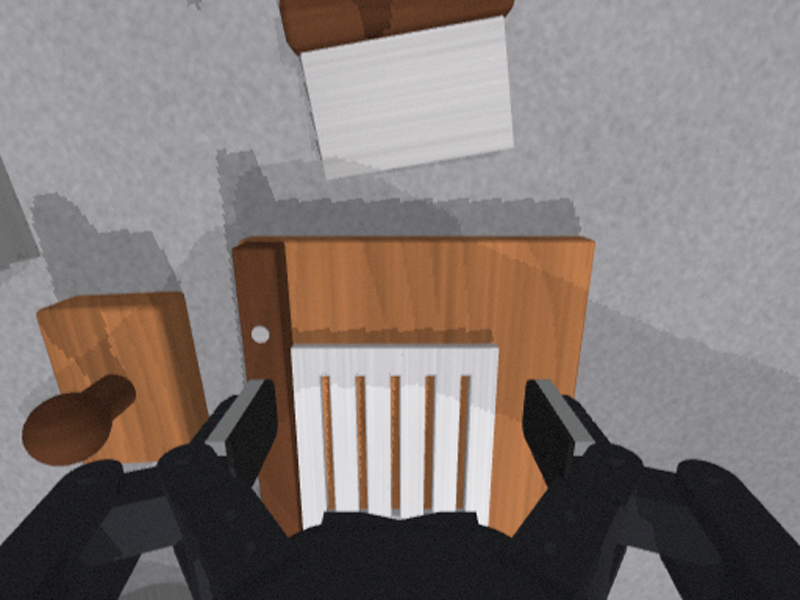

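Run:
```python
from h import *
b=np.load("b.npy"); c=dict(np.load("w3.npz")); f=lambda u:(np.atleast_2d(u)+.5)*.64-.5
for u,z in(((292,347),28.3),((498,346),28.3),((285,243),44),((234,250),44),((590,241),20)): print(u,rel(b,at(c,f(u),z)))
```

```text
(292, 347) [[  65.3269749  -133.64021785]]
(498, 346) [[ -63.00592303 -133.89355268]]
(285, 243) [[  60.1464393 -201.1386414]]
(234, 250) [[  88.08950125 -197.39551672]]
(590, 241) [[-115.52413038 -198.01757862]]
```

The wrist view shows the guide parallel to the fence, with its right edge at y ≈ -133.7 (pixels (292,347) to (498,346)). I'll go down behind that edge.

apply_moves([
  [0, 0.8, 0.2, 0, 0, 0],
  [0, 1, 0, 0, 0, 0],
  [0, 0.8, 0, 0, 0, 0],
  [0, 0.3, 0, 0, 0, 0],
  [0, 0.1, 0, 0, 0, 0],
  [0, 0, 0, 0, 0, 0],
  [0, 0, 0, 0, 0, 0],
])

```text
clock: 10.75
eef_pos: [526.6, -201.9, 11.2]
tool_rot: [-1.568, 0.0, 1.423]
force: [-0.0, 0.4, 0.3]
width: 85.5
```

apply_moves([
  [0, 0.03, 0, 0, 0, 0],
  [0, 0.03, 0, 0, 0, 0],
  [0, 0, 0, 0, 0, 0],
])

```text
clock: 11.12
eef_pos: [525.7, -201.8, 7.7]
tool_rot: [-1.566, 0.0, 1.424]
force: [-1.2, -0.1, 0.8]
width: 85.6
```

apply_moves([
  [0, 0.03, 0, 0, 0, 0],
  [0, 0.03, 0, 0, 0, 0],
  [0, 0, 0, 0, 0, 0],
])

```text
clock: 11.5
eef_pos: [526.0, -201.8, 7.0]
tool_rot: [-1.567, 0.001, 1.424]
force: [-4.6, -1.1, 14.6]
width: 85.6
```

Contact with the board came at TCP z ≈ 7, so the tips are 13 mm up. I'll raise 4 mm and push left.

apply_moves([
  [0, -0.11, 0, 0, 0, 0],
  [0.1, 0, 0, 0, 0, 0],
  [0.1, 0, 0, 0, 0, 0],
  [0.1, 0, 0, 0, 0, 0],
  [0.06, 0, 0, 0, 0, 0],
  [0.05, 0, 0, 0, 0, 0],
  [0.05, 0, 0, 0, 0, 0],
  [0, 0, 0, 0, 0, 0],
])

```text
clock: 12.5
eef_pos: [528.5, -183.4, 9.7]
tool_rot: [-1.566, 0.0, 1.424]
force: [0.9, -0.4, -0.8]
width: 85.3
```

apply_moves([
  [0.04, 0, -0.005, 0, 0, 0],
  [0.04, 0, -0.005, 0, 0, 0],
  [0.04, 0, -0.005, 0, 0, 0],
  [0.04, 0, -0.005, 0, 0, 0],
  [0, 0, 0, 0, 0, 0],
])

```text
clock: 13.12
eef_pos: [529.1, -179.6, 9.6]
tool_rot: [-1.565, 0.004, 1.422]
force: [-1.4, -4.1, 1.7]
width: 85.3
```

Run:
```python
from h import *
b=np.load("b.npy"); s=read_state(); print(s["force"],rel(b,s["eef_pos"]),s["eef_pos"])
```

```text
[-1.44248376 -4.13815375  1.67027392] [[  -9.50563799 -140.55722893]] [ 529.12753107 -179.61520424    9.5932862 ]
```

apply_moves([
  [0.04, 0, -0.003, 0, 0, 0],
  [0.04, 0, -0.003, 0, 0, 0],
  [0.04, 0, -0.003, 0, 0, 0],
  [0, 0, 0, 0, 0, 0],
])

```text
clock: 13.62
eef_pos: [529.8, -175.3, 9.6]
tool_rot: [-1.564, 0.005, 1.422]
force: [-2.7, -4.6, 1.8]
width: 85.2
```

apply_moves([
  [0.04, 0, -0.003, 0, 0, 0],
  [0.04, 0, -0.003, 0, 0, 0],
  [0.04, 0, -0.003, 0, 0, 0],
  [0, 0, 0, 0, 0, 0],
])

```text
clock: 14.12
eef_pos: [530.5, -171.0, 9.5]
tool_rot: [-1.563, 0.006, 1.422]
force: [-3.3, -6.1, 3.8]
width: 85.3
```

apply_moves([
  [0.04, 0, -0.002, 0, 0, 0],
  [0.04, 0, -0.002, 0, 0, 0],
  [0.04, 0, -0.002, 0, 0, 0],
  [0.03, 0, 0, 0, 0, 0],
  [0, 0, 0, 0, 0, 0],
])

```text
clock: 14.75
eef_pos: [533.6, -161.5, 9.8]
tool_rot: [-1.566, -0.001, 1.424]
force: [-1.1, -0.3, -0.3]
width: 85.4
```

apply_moves([
  [0.03, 0, 0, 0, 0, 0],
  [0.03, 0, 0, 0, 0, 0],
  [0, 0, 0, 0, 0, 0],
])

```text
clock: 15.12
eef_pos: [533.7, -160.2, 9.7]
tool_rot: [-1.566, 0.001, 1.423]
force: [-0.9, -4.7, 0.0]
width: 85.8
```

apply_moves([
  [0.03, 0, 0, 0, 0, 0],
  [0.03, 0, 0, 0, 0, 0],
  [0, 0, 0, 0, 0, 0],
])

```text
clock: 15.5
eef_pos: [534.2, -157.7, 9.7]
tool_rot: [-1.566, 0.001, 1.423]
force: [-0.6, -4.6, 0.8]
width: 85.3
```

Run:
```python
from h import *
import cv2
b=np.load("b.npy"); s=read_state(); print(s["force"],rel(b,s["eef_pos"]),s["clock"])
im=get_image("scene")[:,:,::-1]
cv2.imwrite("pics/s4.png",cv2.resize(im[130:270,140:320],None,fx=4.2,fy=4.2,interpolation=cv2.INTER_CUBIC))
im=get_image("top")[:,:,::-1];cv2.imwrite("pics/t4.png",cv2.resize(im[162:280,190:374],None,fx=4.3,fy=4.3,interpolation=cv2.INTER_CUBIC))
```

```text
[-0.57433663 -4.62505156  0.75383433] [[  -7.70855853 -118.15501164]] 15.5
```

View pics/s4.png

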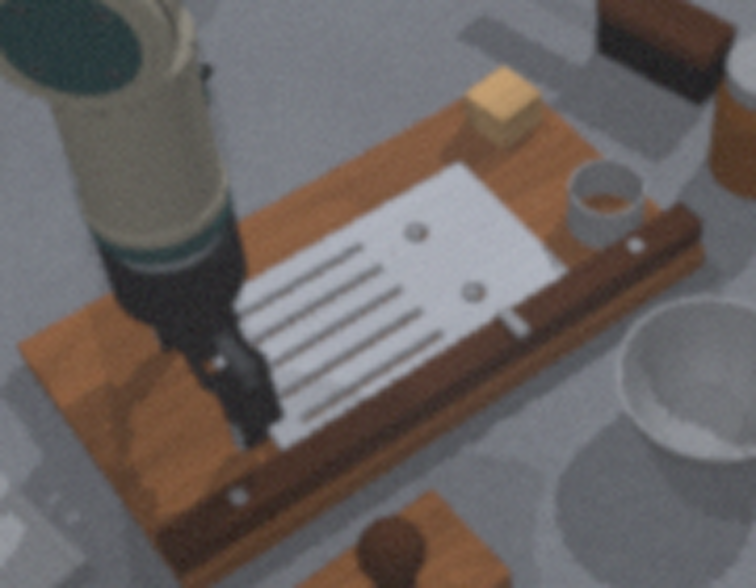

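Pin tops now show inside both holes (crop pixels (416,232) and (473,293)), and the push force dropped, so the guide appears to have fallen. I'll back off and check.

apply_moves([
  [-0.1, 0, 0, 0, 0, 0],
  [-0.4, 0, 0, 0, 0, 0],
  [0, -0.6, 0, 0, 0, 0],
  [0, -1, 0, 0, 0, 0],
  [0, -1, 0, 0, 0, 0],
  [0.8, -0.6, 0, 0, 0, 0],
  [0.8, 0, 0.3, 0, 0, 0],
  [0, 0, 0, 0, 0, 0],
  [0, 0, 0, 0, 0, 0],
])

```text
clock: 16.73
eef_pos: [529.3, -113.1, 137.5]
tool_rot: [-1.566, 0.001, 1.423]
force: [-1.0, 0.4, -0.3]
width: 85.4
```

Run:
```python
from h import *
import cv2
b=np.load("b.npy"); s=read_state(); print(s["force"],rel(b,s["eef_pos"]),s["eef_pos"],s["clock"])
np.savez("w5.npz",**{k:np.array(v) for k,v in calibration("wrist").items()})
im=get_image("wrist")[:,:,::-1];cv2.imwrite("pics/w5.png",cv2.resize(im,(800,600),interpolation=cv2.INTER_CUBIC))
im=get_image("scene")[:,:,::-1];cv2.imwrite("pics/s5.png",cv2.resize(im[150:250,165:295],None,fx=6,fy=6,interpolation=cv2.INTER_CUBIC))
```

```text
[-1.01059409  0.35891544 -0.27543326] [[-19.09130015 -74.73262363]] [ 529.27326204 -113.09646745  137.48047754] 16.725
```

View pics/w5.png

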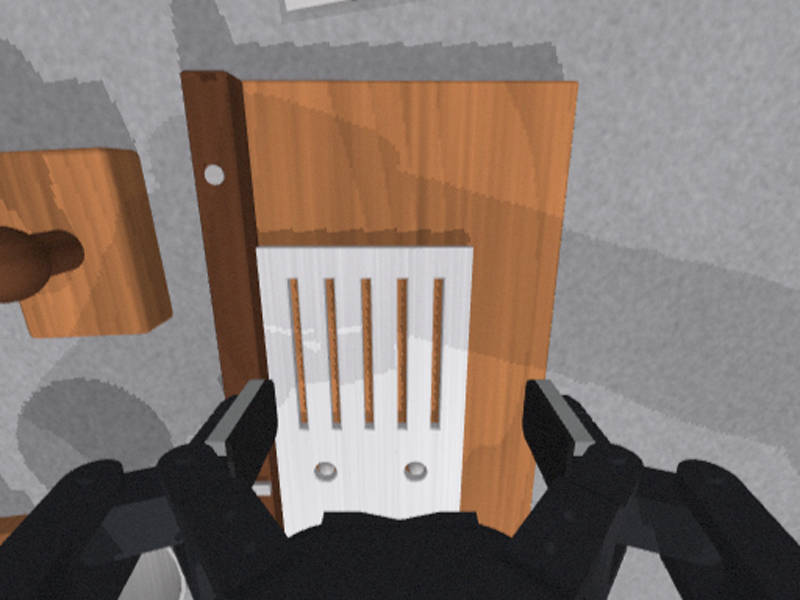

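View pics/s5.png

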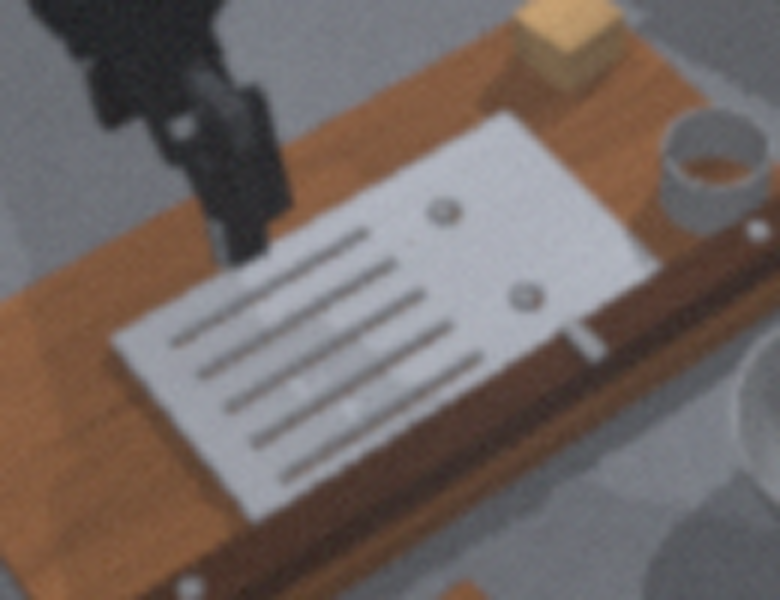

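Run:
```python
from h import *
b=np.load("b.npy")
def go(c,p,xy,n):
    xy=np.array(xy,float)
    def F(v): return (proj(c,tf(v[0],v[1],v[2],np.c_[xy,v[3]+v[4]*xy[:,1]]))-p).ravel()
    r=least_squares(F,[555,-42,b[2],28,0]); v=r.x
    print(n,"rel",rel(b,v[:2]).round(1),"yaw",(v[2]-b[2]).round(3),"z right/left",v[3]-110*v[4],v[3]+110*v[4],"rms",np.sqrt(np.mean(r.fun**2)))
xy=[(32,50),(-32,50),(65,-110),(-65,-110),(65,110),(-65,110)]
g=lambda s:[s[i] for i in range(len(s))]
go(calibration("scene"),px([(527,297),(444,212),(258,522),(110,338),(659,266),(505,110)],165,150,6),xy,"scene after")
# before-state control: guide tilted on the pins, scene s2
go(calibration("scene"),px([(430,292),(373,231),(247,468),(138,326),(533,273),(417,157)],140,130,4.2),xy,"scene s2 (tilted)")
c=dict(np.load("w5.npz")); f=lambda u:(np.atleast_2d(u)+.5)*.64-.5
P=f([(326,470),(416,470),(257,247),(472,247)]); go(c,P,xy[:4],"wrist")
```

```text
scene after rel [[-13.2   8.2]] yaw -0.019 z right/left 5.614080698146535 12.8481593877897 rms 0.8262104178293423
scene s2 (tilted) rel [[-12.1 -22.3]] yaw 0.005 z right/left 24.858522037457952 36.192709820301154 rms 0.22675670166286577
wrist rel [[1.  3.4]] yaw 0.002 z right/left 24.916008133687114 26.580705604407832 rms 0.18505288933301636
```

Run:
```python
from cell import *
s=read_state();print(s["clock"],s["force"]);print(finish_job())
```

```text
16.825 [ 0.46051566 -0.60250535 -0.27847892]
the job is handed in; nothing more can be done
None
```

The guide is seated: both round holes are over the pins and it lies flat on the board, handed in at 16.8 s. I pushed its near edge with both open fingertips until it met the fence (about 13 N). Then I pushed its right end left along the fence (about 4–7 N) until it dropped, and withdrew to well above the board.

**Passed:**
- **Pins:** the wrist and scene pictures show the pin tips inside both holes.
- **Flatness:** the wrist-camera fit gives the two ends within 1.7 mm of each other in height, against about 11 mm while it was propped up.
- **Alignment:** the same fit gives a yaw error of about 0.002 rad, with the guide 1 mm beyond its seat towards the fence.
- **Contact:** the wrist force was about zero when I handed in.

**Disagreed or not checked:**
- **Leftward position:** the wrist fit puts the guide 3.4 mm left of its seat, more than the 2 mm hole play. My board estimate is a few mm off along the fence, so I trust the pins seen in the holes.
- **Scene-camera fit:** after the drop it gave impossible heights (6–13 mm) with a poor residual, so I discarded it.
- **Bystanders:** I only saw by eye that the ring and spacer stood where they were. I made no measured check of the rest, though the arm never felt contact near them.

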